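Turn the row of desk cacti round on the new rack

ROBOT

A 6-joint arm with a two-finger parallel gripper is mounted at the origin on the work surface. World frame = base frame: x ahead of the robot, y to its left, z up, the work surface at z = 0. Lengths are in mm, angles in rad, forces in N, time in s.
With the tool pointing down it reaches from about 275 to 1000 mm from the base axis. Payload 8.4 kg.
Tool frame: the origin (TCP) lies at the very end of the fingers, on their centre line; the grasp point (between the pads) lies 19 mm behind it (r.pinch_z is the distance from the TCP to the grasp point, in mm); z points along the fingers, y is the direction in which the jaws open and shut (so a half turn about z gives the same grasp; the last joint's range is limited). The gripper opens to 85 mm and grips with 20 to 120 N. Pads are 22 mm wide; open, the fingers measure 114 mm over their backs; the gripper's body (76 mm by 85 mm) begins 54 mm behind the grasp point. The pads swing forward as they close: fully open they stand 13 mm farther back than shut.
Start: joints at [-1.232, 0.353, 1.633, -0, 1.155, -0.002], TCP at [208.899, -589.058, 231.281] pointing down, gripper open.
Joint ranges: [-2.63, 2.63], [-0.92, 2.1], [0.06, 2.66], [-1.3, 4.44], [0, 2.69], [-3.02, 3.02]. Speed limits (rad/s): [2.22, 2.22, 2.79, 3.14, 3.14, 3.14].

INTERFACE

Orientations are given as [roll, pitch, yaw] about the fixed x, y, z axes, in that order (R = Rz(yaw) Ry(pitch) Rx(roll)).
In Python, from rig import r, optics gives the robot as it stands.
- The arm moves only by the shell command python3 -m creep 'ROWS' [FORCE]. ROWS is JSON, a list of rows, each an object with "dp": the shift along the tool's x, y, z in mm, a list of three; "angular": the turn, a rotation vector about the tool's x, y, z in rad, a list of three; "fingers": the finger opening in mm, from 0 to 85.4. In form: [{"dp": [dx, dy, dz], "angular": [wx, wy, wz], "fingers": fingers}, ...]. A call has 1 to 5 rows; each row is the pose to reach, as a shift and turn from the pose commanded when the call began, along the tool's axes at that moment; what a row does not reach only later rows make up. A row lasts 1/12 s, in which the tool goes at most 41.7 mm and 7.16 degrees, less where a joint would pass 70% of its speed; a pose out of reach is approached as far as the arm can. A call with a gripper value outside its range is refused whole. The fingers move at their own pace and stop on an object; FORCE is the grip in N (left out, the last holds). Time passes only in rows, so rows that repeat a pose let the fingers close. It gives the time, the measured TCP pose, the force and the opening at its end, in the units of the state.
- r.sense(): the state, without advancing time (a new reading comes with each control period).
- optics.grab_frame(name): name is "scene" or "top"; returns the picture (420x560x3 uint8, blue, green, red); there is no depth.
- optics.camera_params(name): a dict with "fx", "fy", "cx", "cy" (pixels), "eye" and "rotation" of the camera in the world. Camera axes: x right, y up, looking along -z (the intrinsics and any distortion apply to the point x, -y, -z); pixel columns grow to the right and rows downward; lengths in mm; the calibration is good to about 2 mm. A picture is of the moment at which its call begins. camera_params takes no time and is no camera call.
- r.sign_off(): hands the job in, once; it reports no verdict.
The state is a dict: "clock": time; "qpos": joint angles; "qvel": joint speeds; "joint_efforts": joint torques, N m; "eef_pos": TCP position; "tcp_rot": TCP orientation; "contact_force": force on the tool from outside, world axes, zero at the start; "wrist_torque": the same for the moment, N m; "opening": opening from 0.0 (shut) to 1.0 (fully open).
Only numpy, scipy, OpenCV 4.12 (cv2) and the standard library are available. Lean on these libraries where they do the work, as an engineer would, in place of code of your own. Each camera call takes 0.05 s, during which the arm holds its last target.

TASK

Move the four little potted plants from the wooden tray to the bays of the black rack, one pot per bay, in reverse order: the pot that starts nearest the robot goes to the bay farthest from it, the next one to the next bay, and so on, so that the pot that starts farthest ends up nearest. Keep the pots upright, set each one down gently, flat on the cork of its bay, and let go; leave the mug and the computer mouse where they are.

Things in the scene. Friction and masses are not known exactly. Their poses are not given: they have to be found in the camera images.
- pot_terracotta: brick-red terracotta pot with a round ball cactus with a small red bud on top (rigid, artificial), 0.1 to 0.23 kg. Round: foot 40 mm wide, then from 26 to 48 mm above the underside a straight rim band 50 mm wide (grip there). The plant stays within 20 mm of the axis and below 80 mm over the underside. Origin: centre of the underside, z up; yaw is of no account
- pot_white: white pot with a dark green column cactus (rigid, artificial), 0.1 to 0.23 kg. Round: foot 40 mm wide, then from 26 to 48 mm above the underside a straight rim band 50 mm wide (grip there). The plant stays within 20 mm of the axis and below 80 mm over the underside. Origin: centre of the underside, z up; yaw is of no account
- pot_blue: blue pot with a pale green star of pointed leaves (rigid, artificial), 0.1 to 0.23 kg. Round: foot 40 mm wide, then from 26 to 48 mm above the underside a straight rim band 50 mm wide (grip there). The plant stays within 20 mm of the axis and below 80 mm over the underside. Origin: centre of the underside, z up; yaw is of no account
- pot_yellow: yellow pot with a flat-padded green cactus (rigid, artificial), 0.1 to 0.23 kg. Round: foot 40 mm wide, then from 26 to 48 mm above the underside a straight rim band 50 mm wide (grip there). The plant stays within 20 mm of the axis and below 80 mm over the underside. Origin: centre of the underside, z up; yaw is of no account
- saucer_terracotta: brick-red terracotta saucer, a flat disc 69 mm across and 5 mm thick, stuck to the tray under the pot of its own colour; it cannot move and so marks where that pot started. Origin: centre of the underside (its pot's underside starts 5 mm above it); axes parallel to the tray's
- saucer_white: white saucer, a flat disc 69 mm across and 5 mm thick, stuck to the tray under the pot of its own colour; it cannot move and so marks where that pot started. Origin: centre of the underside (its pot's underside starts 5 mm above it); axes parallel to the tray's
- saucer_blue: blue saucer, a flat disc 69 mm across and 5 mm thick, stuck to the tray under the pot of its own colour; it cannot move and so marks where that pot started. Origin: centre of the underside (its pot's underside starts 5 mm above it); axes parallel to the tray's
- saucer_yellow: yellow saucer, a flat disc 69 mm across and 5 mm thick, stuck to the tray under the pot of its own colour; it cannot move and so marks where that pot started. Origin: centre of the underside (its pot's underside starts 5 mm above it); axes parallel to the tray's
- tray: low wooden tray, fixed, 312 x 92 mm: four places in a row along its x axis, at x = -111, -37, 37, 111 mm, y = 0, a saucer on each. Floor 10 mm, rim 15 mm above the desk. Origin: centre of the underside, on the desk; x along the row, away from the robot (within 15 degrees), z up
- rack: black metal rack, fixed, left or right of the tray, empty: four cork-floored bays in a row along its x axis, centres at x = -111, -37, 37, 111 mm, y = 0, each 70 (x) by 74 mm inside. Cork 40 mm above the origin; dividers and end walls (4 mm thick) rise 12 mm, side rods 7 mm above the cork. Origin: centre of the underside, on the desk; x along the row, away from the robot (within 15 degrees), z up
- mug: bystander: white mug, 76 mm across, 85 mm tall, with a handle, to the right of the rows. Origin: centre of the underside
- mouse: bystander: grey computer mouse, 100 x 60 x 30 mm, to the left of the rows. Origin: centre of the underside

How it is judged:
By the outcome, as a careful person would: the job done as asked, in the order asked, and still so for the second after the job is handed in, with the robot touching nothing.
It also fails if it takes over 104 s, if anything falls off the work surface, if the arm or the gripper's body presses on something with over 40 N, if the wrist force passes 120 N, or if a joint passes its speed limit or range.

## Working session

There is one attempt and no reset: what is moved stays moved. The work goes in short steps, Python scripts to look and compute and a shell command to move; the robot and the scene stay as the last step left them, time stands still between calls to the robot, and variables do not carry over. Pictures are saved under pics/ and viewed, and the job is handed in when it is done.

```bash
ls; mkdir -p pics; python3 - <<'E'
from rig import r, optics
import cv2
s=r.sense(); print(s, r.pinch_z)
for n in ("scene","top"):
    im=optics.grab_frame(n); cv2.imwrite(f"pics/{n}0.png",im); print(n,optics.camera_params(n))
E
```

```text
pics
{'clock': 0.0, 'qpos': array([-1.23240867e+00,  3.53666743e-01,  1.63413482e+00, -2.75768831e-06,
        1.15520629e+00, -2.40056579e-03]), 'qvel': array([-0.00031226, -0.00039167,  0.0008759 ,  0.00094243, -0.00127005,
        0.0014177 ]), 'joint_efforts': array([ 2.75539547e-03, -6.05247831e+01, -3.42065942e+01,  1.25041461e-04,
        9.20624589e-03,  2.32526361e-05]), 'eef_pos': array([ 208.7333383 , -588.60488375,  230.54977979]), 'tcp_rot': array([-3.14017746e+00, -8.75894408e-07,  3.40789339e-01]), 'contact_force': array([ 0.4270983 ,  0.29666127, -0.03392134]), 'wrist_torque': array([ 0.02137478,  0.04775997, -0.02519005]), 'opening': 0.9987326997563561} 18.700000000000003
scene {'fx': 379.0976947628615, 'fy': 379.0976947628615, 'cx': 280.6197170512185, 'cy': 209.30147345455674, 'eye': array([1066.96013848, -251.2613562 ,  773.4478651 ]), 'rotation': array([0.66149137, 0.01433176, 1.11478891])}
top {'fx': 388.9870972305128, 'fy': 388.9870972305128, 'cx': 282.3147609598463, 'cy': 210.31307228785982, 'eye': array([428.10230631,   4.92219724, 896.13311456]), 'rotation': array([ 0.12647657, -0.02987171, -1.57057003])}
```

View pics/scene0.png

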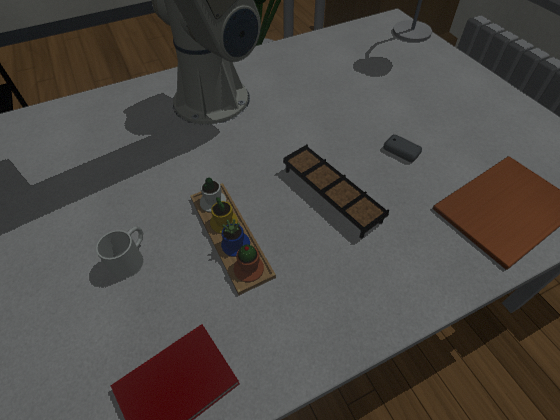

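View pics/top0.png

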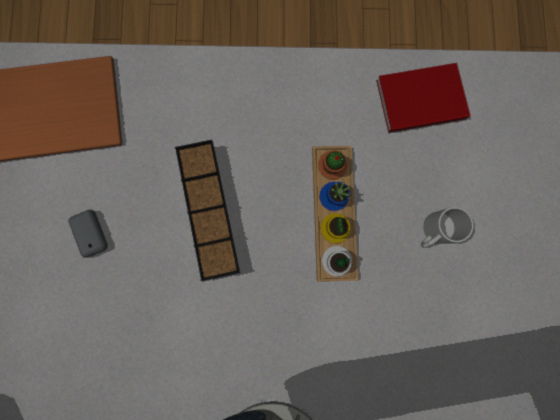

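```bash
python3 - <<'E'
import cv2
im=cv2.imread("pics/top0.png")
c=im[40:340,150:430]
print(c.shape)
cv2.imwrite("pics/top0c.png",cv2.resize(im[60:210,200:400],None,fx=4,fy=4,interpolation=cv2.INTER_CUBIC))
cv2.imwrite("pics/top0d.png",cv2.resize(im[190:340,200:400],None,fx=4,fy=4,interpolation=cv2.INTER_CUBIC))
E
```

```text
(300, 280, 3)
```

The top view shows the tray with (near to far) white (340,262), yellow (338,228), blue (337,195) and terracotta (335,162). The rack is to its left, running from (197,145) to (220,275). I'll enlarge both.

```bash
python3 - <<'E'
import cv2
im=cv2.imread("pics/top0.png")
def crop(n,x0,y0,x1,y1,f):
    c=cv2.resize(im[y0:y1,x0:x1],None,fx=f,fy=f,interpolation=cv2.INTER_CUBIC)
    c=cv2.convertScaleAbs(c,alpha=1.5)
    for k in range(x0,x1,10): cv2.putText(c,str(k),(int((k-x0)*f),10),0,.35,(0,0,255),1); cv2.line(c,((k-x0)*f,12),((k-x0)*f,18),(0,0,255),1)
    for k in range(y0,y1,10): cv2.putText(c,str(k),(0,int((k-y0)*f)+4),0,.35,(0,0,255),1); cv2.line(c,(24,(k-y0)*f),(30,(k-y0)*f),(0,0,255),1)
    cv2.imwrite(n,c)
crop("pics/rack.png",160,135,260,285,4)
crop("pics/tray.png",290,140,390,290,4)
E
```

```text
(no output)
```

View pics/rack.png

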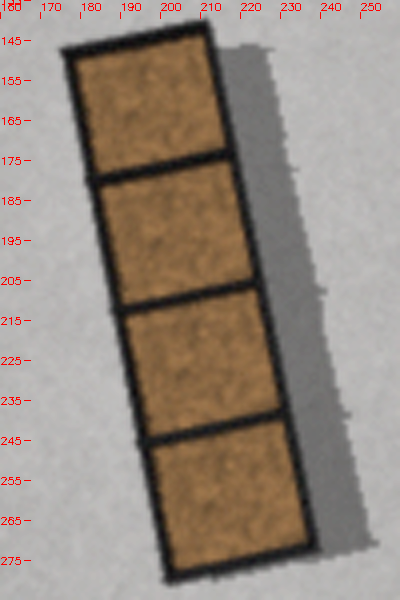

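View pics/tray.png

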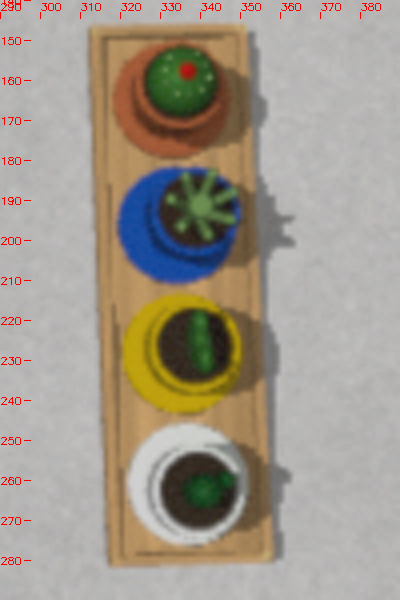

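```bash
cat > h.py <<'E'
import numpy as np
from scipy.spatial.transform import Rotation as Ro
from rig import r, optics
def cam(n):
    p=optics.camera_params(n); return p,Ro.from_euler('xyz',p['rotation']).as_matrix()
def proj(n,P):
    p,R=cam(n); c=(np.atleast_2d(P)-p['eye'])@R
    return np.c_[p['cx']+p['fx']*c[:,0]/-c[:,2], p['cy']-p['fy']*c[:,1]/-c[:,2]]
def unproj(n,uv,z):
    p,R=cam(n); uv=np.atleast_2d(uv)
    d=np.c_[(uv[:,0]-p['cx'])/p['fx'],-(uv[:,1]-p['cy'])/p['fy'],-np.ones(len(uv))]@R.T
    return p['eye']+d*((z-p['eye'][2])/d[:,2])[:,None]
E
python3 - <<'E'
from h import *
print(np.diff(0))
T=unproj('top',[(312.5,146.75),(351.5,146.3),(358,279.75),(317,281.25)],15); print(T)
K=unproj('top',[(175.5,147),(212.2,140),(239.2,272.2),(201.2,280.7)],50);print(K)
for Q in (T,K):
    c=Q.mean(0); ax=(Q[0]+Q[1]-Q[2]-Q[3])/2; print('c',c,'len',np.linalg.norm(ax),'wid',np.linalg.norm(Q[0]-Q[1]),np.linalg.norm(Q[2]-Q[3]),'yaw',np.arctan2(ax[1],ax[0]))
E
python3 - <<'E'
import cv2
im=cv2.imread("pics/scene0.png")
def crop(n,x0,y0,x1,y1,f):
    c=cv2.resize(im[y0:y1,x0:x1],None,fx=f,fy=f,interpolation=cv2.INTER_CUBIC)
    c=cv2.convertScaleAbs(c,alpha=2)
    for k in range(x0,x1,10): cv2.putText(c,str(k),(int((k-x0)*f),10),0,.35,(0,0,255),1); cv2.line(c,((k-x0)*f,12),((k-x0)*f,18),(0,0,255),1)
    for k in range(y0,y1,10): cv2.putText(c,str(k),(0,int((k-y0)*f)+4),0,.35,(0,0,255),1); cv2.line(c,(24,(k-y0)*f),(30,(k-y0)*f),(0,0,255),1)
    cv2.imwrite(n,c)
crop("pics/sc.png",180,140,400,300,3)
E
```

```text
Traceback (most recent call last):
ValueError: diff requires input that is at least one dimensional
```

View pics/sc.png

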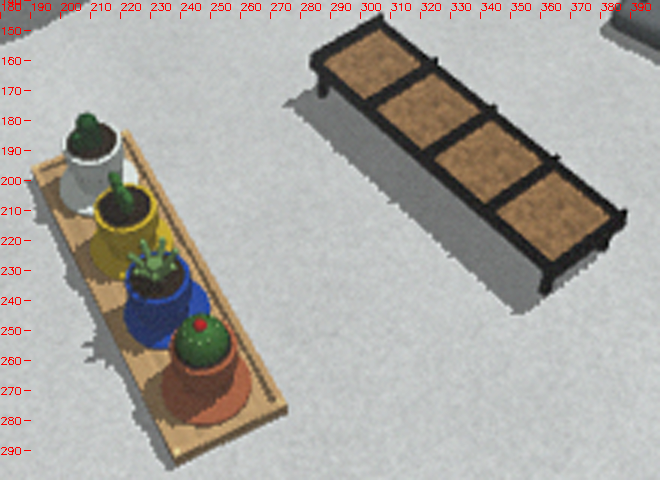

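```bash
python3 - <<'E'
from h import *
np.set_printoptions(precision=2,suppress=True)
D={'tray top':('top',[(312.5,146.75),(351.5,146.3),(358,279.75),(317,281.25)],15),
'tray sc':('scene',[(276,276),(238,293.3),(190.3,196),(222,183.7)],15),
'rack top':('top',[(175.5,147),(212.2,140),(239.2,272.2),(201.2,280.7)],52),
'rack sc':('scene',[(389,210.7),(362.7,229.3),(284,159.3),(307.3,145)],52)}
for k,(n,uv,z) in D.items():
    Q=unproj(n,uv,z); c=Q.mean(0); ax=(Q[0]+Q[1]-Q[2]-Q[3])/2; L=np.linalg.norm(ax)
    print(k,'c',c,'len',L,'wid',np.linalg.norm(Q[0]-Q[1]),np.linalg.norm(Q[2]-Q[3]),'yaw',np.degrees(np.arctan2(ax[1],ax[0])))
    u=ax/L
    for t in (-111,-37,37,111): print('   ',(c+u*t)[:2])
print(unproj('top',[(318.5+14.5,165)],15))
E
```

```text
tray top c [ 536.66 -141.58   15.  ] len 309.34112111475065 wid 91.78883438804561 92.48729554473105 yaw 1.382135415720047
    [ 425.69 -144.26]
    [ 499.67 -142.47]
    [ 573.65 -140.69]
    [ 647.63 -138.91]
tray sc c [ 540.72 -143.52   15.  ] len 312.7973410286685 wid 91.77950812842701 89.64392886300094 yaw 1.6198143388007349
    [ 429.77 -146.66]
    [ 503.74 -144.57]
    [ 577.71 -142.48]
    [ 651.68 -140.39]
rack top c [538.6  144.19  52.  ] len 298.5216064148303 wid 82.27991656711106 82.26588630475857 yaw 12.422187182126262
    [430.2  120.31]
    [502.47 136.23]
    [574.73 152.15]
    [647.   168.06]
rack sc c [543.1  142.29  52.  ] len 295.0958431331792 wid 87.99248672816404 85.17673897066443 yaw 12.161054177816617
    [434.59 118.91]
    [506.93 134.5 ]
    [579.27 150.09]
    [651.61 165.67]
[[ 647.02 -139.41   15.  ]]
```

White is the nearest pot, then yellow, blue and terracotta. The two cameras disagree by about 4 mm in x, so I average them. First move: towards white, turning the tool yaw to 0.

```bash
python3 -m creep '[{"dp":[15,-15,3],"angular":[0,0,0.06],"fingers":85},{"dp":[42,-41,8],"angular":[0,0,0.14],"fingers":85},{"dp":[70,-68,13],"angular":[0,0,0.22],"fingers":85},{"dp":[98,-95,18],"angular":[0,0,0.3],"fingers":85},{"dp":[120,-117,23],"angular":[0,0,0.341],"fingers":85}]' 40
```

```text
clock: 0.52
eef_pos: [283.3, -436.2, 207.6]
tcp_rot: [-3.14, 0.0, -0.005]
contact_force: [1.2, -0.0, -0.1]
opening: 0.995
```

```bash
python3 -m creep '[{"dp":[14,-30,5],"angular":[0,0,0],"fingers":85},{"dp":[31,-63,10],"angular":[0,0,0],"fingers":85},{"dp":[48,-97,15],"angular":[0,0,0],"fingers":85},{"dp":[65,-131,20],"angular":[0,0,0],"fingers":85},{"dp":[82,-165,28],"angular":[0,0,0],"fingers":85}]'
python3 -m creep '[{"dp":[15,-34,5],"angular":[0,0,0],"fingers":85},{"dp":[32,-68,10],"angular":[0,0,0],"fingers":85},{"dp":[48,-100,15],"angular":[0,0,0],"fingers":85},{"dp":[63,-128,30],"angular":[0,0,0],"fingers":85},{"dp":[63,-128,30],"angular":[0,0,0],"fingers":85}]'
python3 - <<'E'
from h import *
import cv2
print(r.sense()['eef_pos'])
a=optics.grab_frame('scene');b=optics.grab_frame('top')
cv2.imwrite('pics/h1.png',np.hstack([cv2.resize(a[100:310,150:360],None,fx=1.9,fy=1.9),cv2.resize(b[130:340,220:430],None,fx=1.9,fy=1.9)]))
E
```

```text
clock: 0.93
eef_pos: [365.4, -272.2, 180.4]
tcp_rot: [3.141, -0.001, -0.001]
contact_force: [0.7, -0.4, 0.9]
opening: 0.996
clock: 1.35
eef_pos: [428.7, -141.5, 148.5]
tcp_rot: [-3.14, 0.001, 0.003]
contact_force: [-0.9, 0.5, -0.5]
opening: 0.992
[ 428.7249398  -141.46363349  148.51907771]
```

View pics/h1.png

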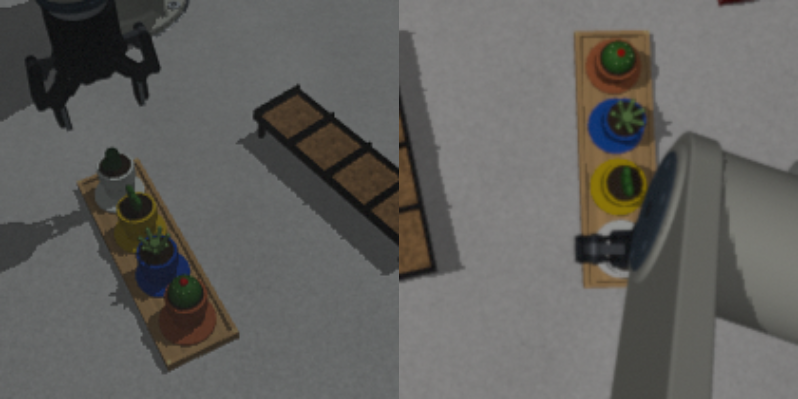

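The scene view shows the gripper above white. The finger ends are at about (186,166) and (225,153) in the full scene image, and the pot rims are clear below. I'll use the fingers to check the camera offset.

```bash
python3 -m creep '[{"dp":[0,0,0],"angular":[0,0,0],"fingers":85},{"dp":[0,0,0],"angular":[0,0,0],"fingers":85}]'
python3 - <<'E'
from h import *
import cv2
p=r.sense()['eef_pos'];print(p)
a=optics.grab_frame('scene');b=optics.grab_frame('top')
for z in (0,13): print(z,proj('scene',[p+[0,y,z] for y in (-57,-43,43,57)]).round(1).tolist(),proj('top',[p+[0,y,z] for y in (-57,-43,43,57)]).round(1).tolist())
A=cv2.resize(a[100:200,160:260],None,fx=6,fy=6,interpolation=cv2.INTER_CUBIC); A=cv2.convertScaleAbs(A,alpha=2)
cv2.imwrite('pics/h2.png',A)
B=cv2.resize(b[220:300,300:380],None,fx=6,fy=6,interpolation=cv2.INTER_CUBIC)
cv2.imwrite('pics/h2t.png',cv2.convertScaleAbs(B,alpha=2))
E
```

```text
clock: 1.62
eef_pos: [427.7, -146.6, 150.6]
tcp_rot: [3.141, -0.0, -0.001]
contact_force: [-0.3, -1.4, 0.3]
opening: 0.998
[ 427.74838501 -146.58143911  150.56137261]
0 [[179.3, 171.9], [185.3, 169.9], [220.7, 157.8], [226.3, 155.9]] [[379.5, 260.0], [372.2, 260.0], [327.5, 260.0], [320.2, 260.0]]
13 [[178.0, 167.9], [184.0, 165.9], [219.9, 153.8], [225.6, 151.8]] [[381.4, 260.0], [374.0, 260.0], [328.5, 260.0], [321.0, 260.0]]
```

View pics/h2.png

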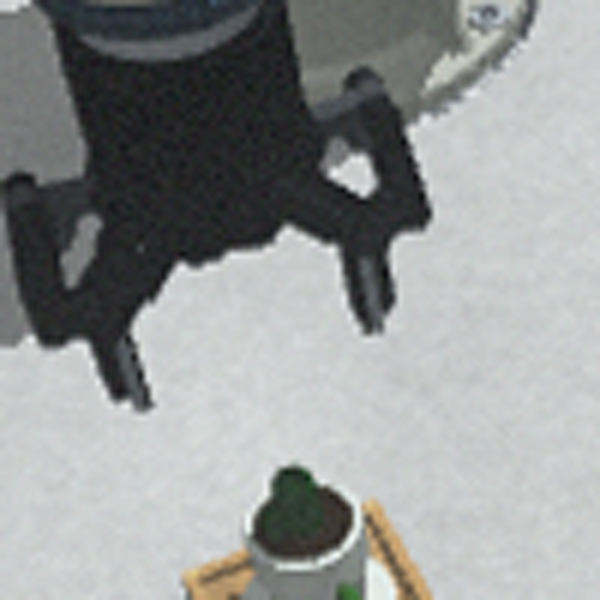

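View pics/h2t.png

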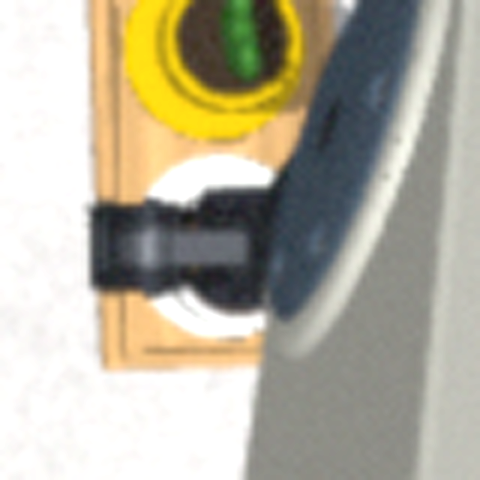

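The finger position agrees with the averaged estimate: the top camera reads about 2 mm low in x, and the scene camera is within 1 px. Descending and closing on the white pot.

```bash
python3 -m creep '[{"dp":[0,0,30],"angular":[0,0,0],"fingers":85},{"dp":[0,0,65],"angular":[0,0,0],"fingers":85},{"dp":[0,0,95],"angular":[0,0,0],"fingers":85},{"dp":[0,0,112],"angular":[0,0,0],"fingers":85},{"dp":[0,0,120],"angular":[0,0,0],"fingers":75}]'
python3 -m creep '[{"dp":[0,0,0],"angular":[0,0,0],"fingers":65},{"dp":[0,0,0],"angular":[0,0,0],"fingers":58},{"dp":[0,0,0],"angular":[0,0,0],"fingers":52},{"dp":[0,0,0],"angular":[0,0,0],"fingers":45},{"dp":[0,0,0],"angular":[0,0,0],"fingers":40}]' 40
python3 -m creep '[{"dp":[0,0,0],"angular":[0,0,0],"fingers":40},{"dp":[0,0,0],"angular":[0,0,0],"fingers":40},{"dp":[0,0,0],"angular":[0,0,0],"fingers":40}]' 40
```

```text
clock: 2.13
eef_pos: [426.4, -146.1, 28.3]
tcp_rot: [-3.141, 0.003, -0.002]
contact_force: [0.3, -0.3, -0.5]
opening: 0.886
clock: 2.55
eef_pos: [428.9, -146.2, 31.7]
tcp_rot: [3.141, -0.002, -0.0]
contact_force: [-2.3, -0.2, 8.0]
opening: 0.574
clock: 2.8
eef_pos: [428.8, -146.2, 31.7]
tcp_rot: [3.141, -0.002, -0.0]
contact_force: [-2.5, -0.5, 8.0]
opening: 0.574
```

```bash
python3 -m creep '[{"dp":[0,0,-10],"angular":[0,0,0],"fingers":40},{"dp":[0,0,-35],"angular":[0,0,0],"fingers":40},{"dp":[0,0,-65],"angular":[0,0,0],"fingers":40},{"dp":[0,0,-95],"angular":[0,0,0],"fingers":40},{"dp":[0,0,-118],"angular":[0,0,0],"fingers":40}]'
python3 -m creep '[{"dp":[8,-12,-7],"angular":[0,0,0],"fingers":40},{"dp":[25,-37,-7],"angular":[0,0,0],"fingers":40},{"dp":[45,-65,-7],"angular":[0,0,0],"fingers":40},{"dp":[65,-93,-7],"angular":[0,0,0],"fingers":40},{"dp":[86,-122,-7],"angular":[0,0,0],"fingers":40}]'
python3 -m creep '[{"dp":[21,-29,0],"angular":[0,0,0],"fingers":40},{"dp":[42,-58,0],"angular":[0,0,0],"fingers":40},{"dp":[63,-88,0],"angular":[0,0,0],"fingers":40},{"dp":[84,-117,0],"angular":[0,0,0],"fingers":40},{"dp":[104,-147,0],"angular":[0,0,0],"fingers":40}]'
python3 -m creep '[{"dp":[18,-26,0],"angular":[0,0,0],"fingers":40},{"dp":[28,-39,0],"angular":[0,0,0],"fingers":40},{"dp":[31,-44,0],"angular":[0,0,0],"fingers":40},{"dp":[31,-44,0],"angular":[0,0,0],"fingers":40},{"dp":[31,-44,0],"angular":[0,0,0],"fingers":40}]'
python3 - <<'E'
from h import *
import cv2
print(r.sense()['eef_pos'])
a=optics.grab_frame('scene');b=optics.grab_frame('top')
cv2.imwrite('pics/p1.png',cv2.convertScaleAbs(np.hstack([cv2.resize(a[60:270,200:410],None,fx=1.9,fy=1.9),cv2.resize(b[100:310,130:340],None,fx=1.9,fy=1.9)]),alpha=1.6))
E
```

```text
clock: 3.22
eef_pos: [428.4, -145.8, 151.5]
tcp_rot: [3.141, -0.002, -0.0]
contact_force: [0.5, 0.6, -2.0]
opening: 0.574
clock: 3.63
eef_pos: [514.6, -22.5, 156.8]
tcp_rot: [3.141, -0.002, -0.001]
contact_force: [1.1, 0.1, -2.8]
opening: 0.571
clock: 4.05
eef_pos: [618.8, 124.9, 156.6]
tcp_rot: [-3.141, -0.001, 0.0]
contact_force: [1.1, -0.3, -1.9]
opening: 0.567
clock: 4.47
eef_pos: [648.2, 166.7, 155.6]
tcp_rot: [3.141, 0.001, 0.0]
contact_force: [-1.0, -1.4, -2.0]
opening: 0.576
[648.2044161  166.67720698 155.60242352]
```

View pics/p1.png

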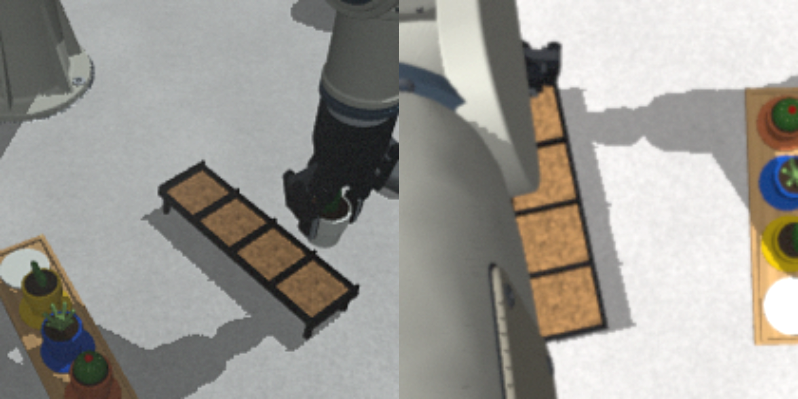

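White is held upright over the far bay. Lowering it, the last part slowly.

```bash
python3 -m creep '[{"dp":[0,0,20],"angular":[0,0,0],"fingers":40},{"dp":[0,0,45],"angular":[0,0,0],"fingers":40},{"dp":[0,0,70],"angular":[0,0,0],"fingers":40},{"dp":[0,0,85],"angular":[0,0,0],"fingers":40},{"dp":[0,0,92],"angular":[0,0,0],"fingers":40}]'
python3 -m creep '[{"dp":[0,0,1],"angular":[0,0,0],"fingers":40},{"dp":[0,0,2],"angular":[0,0,0],"fingers":40},{"dp":[0,0,3],"angular":[0,0,0],"fingers":40},{"dp":[0,0,4],"angular":[0,0,0],"fingers":40},{"dp":[0,0,5],"angular":[0,0,0],"fingers":40}]'
python3 -m creep '[{"dp":[0,0,0.5],"angular":[0,0,0],"fingers":40},{"dp":[0,0,1],"angular":[0,0,0],"fingers":40},{"dp":[0,0,1],"angular":[0,0,0],"fingers":40}]'
```

```text
clock: 4.98
eef_pos: [646.9, 165.6, 61.0]
tcp_rot: [3.14, 0.004, -0.001]
contact_force: [-0.3, 0.6, -2.8]
opening: 0.574
clock: 5.4
eef_pos: [649.7, 167.3, 59.4]
tcp_rot: [-3.141, -0.002, -0.0]
contact_force: [-0.4, -0.3, -1.7]
opening: 0.573
clock: 5.65
eef_pos: [649.1, 167.3, 57.4]
tcp_rot: [-3.142, -0.0, -0.0]
contact_force: [-0.9, -0.5, -2.7]
opening: 0.573
```

Not touching yet (the pot's weight is still on the tool). Continuing in half-millimetre steps.

```bash
python3 -m creep '[{"dp":[0,0,0.4],"angular":[0,0,0],"fingers":40},{"dp":[0,0,0.7],"angular":[0,0,0],"fingers":40},{"dp":[0,0,1],"angular":[0,0,0],"fingers":40},{"dp":[0,0,1],"angular":[0,0,0],"fingers":40}]'
python3 -m creep '[{"dp":[0,0,0.4],"angular":[0,0,0],"fingers":40},{"dp":[0,0,0.7],"angular":[0,0,0],"fingers":40},{"dp":[0,0,1],"angular":[0,0,0],"fingers":40},{"dp":[0,0,1],"angular":[0,0,0],"fingers":40}]'
```

```text
clock: 5.98
eef_pos: [649.1, 167.3, 56.8]
tcp_rot: [-3.142, -0.0, -0.0]
contact_force: [-2.3, -0.4, 4.7]
opening: 0.578
clock: 6.32
eef_pos: [649.1, 167.3, 56.8]
tcp_rot: [-3.141, -0.0, -0.0]
contact_force: [-6.0, -1.1, 13.3]
opening: 0.573
```

Contact at TCP z 56.8. Releasing and retreating.

```bash
python3 -m creep '[{"dp":[0,0,-0.5],"angular":[0,0,0],"fingers":49},{"dp":[0,0,-0.5],"angular":[0,0,0],"fingers":54},{"dp":[0,0,-0.5],"angular":[0,0,0],"fingers":62},{"dp":[0,0,-0.5],"angular":[0,0,0],"fingers":75},{"dp":[0,0,-0.5],"angular":[0,0,0],"fingers":85}]'
python3 -m creep '[{"dp":[0,0,0],"angular":[0,0,0],"fingers":85},{"dp":[0,0,-10],"angular":[0,0,0],"fingers":85},{"dp":[0,0,-40],"angular":[0,0,0],"fingers":85},{"dp":[0,0,-75],"angular":[0,0,0],"fingers":85},{"dp":[0,0,-100],"angular":[0,0,0],"fingers":85}]'
```

```text
clock: 6.73
eef_pos: [649.0, 167.2, 55.6]
tcp_rot: [-3.142, 0.0, -0.0]
contact_force: [-0.3, 0.7, -0.7]
opening: 0.977
clock: 7.15
eef_pos: [649.6, 167.4, 158.8]
tcp_rot: [-3.141, -0.002, -0.0]
contact_force: [1.4, -0.7, 0.6]
opening: 0.994
```

```bash
python3 -m creep '[{"dp":[-8,17,0],"angular":[0,0,0],"fingers":85},{"dp":[-24,50,0],"angular":[0,0,0],"fingers":85},{"dp":[-40,84,0],"angular":[0,0,0],"fingers":85},{"dp":[-56,118,0],"angular":[0,0,0],"fingers":85},{"dp":[-72,152,0],"angular":[0,0,0],"fingers":85}]'
python3 -m creep '[{"dp":[-16,34,0],"angular":[0,0,0],"fingers":85},{"dp":[-32,68,0],"angular":[0,0,0],"fingers":85},{"dp":[-48,102,0],"angular":[0,0,0],"fingers":85},{"dp":[-64,136,0],"angular":[0,0,0],"fingers":85},{"dp":[-75,158.6,0],"angular":[0,0,0],"fingers":85}]'
python3 -m creep '[{"dp":[0,0,0],"angular":[0,0,0],"fingers":85},{"dp":[0,0,0],"angular":[0,0,0],"fingers":85}]'
python3 - <<'E'
from h import *
import cv2
print(r.sense()['eef_pos'])
a=optics.grab_frame('scene')
cv2.imwrite('pics/p2.png',cv2.convertScaleAbs(cv2.resize(a[100:300,180:400],None,fx=3,fy=3),alpha=1.8))
E
```

```text
clock: 7.57
eef_pos: [576.2, 14.1, 156.6]
tcp_rot: [3.142, -0.001, 0.0]
contact_force: [1.0, -0.8, -0.0]
opening: 0.994
clock: 7.98
eef_pos: [500.5, -145.7, 156.6]
tcp_rot: [3.141, -0.0, -0.001]
contact_force: [1.1, 0.0, -0.1]
opening: 0.991
clock: 8.15
eef_pos: [501.7, -144.4, 156.5]
tcp_rot: [3.141, -0.001, -0.003]
contact_force: [-0.3, -0.3, 0.3]
opening: 0.997
[ 501.72509296 -144.44926343  156.54667397]
```

View pics/p2.png

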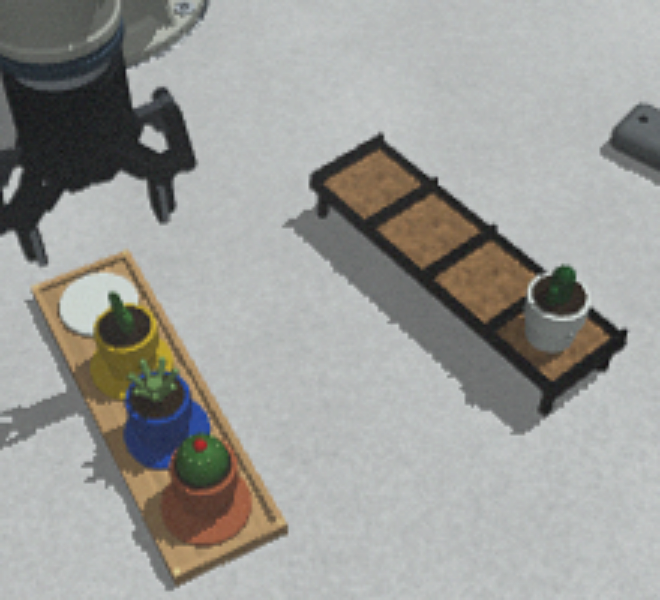

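White stands upright at the centre of the far bay (crop (556,325)), and the other three are untouched. Now yellow.

```bash
python3 -m creep '[{"dp":[0,0,30],"angular":[0,0,0],"fingers":85},{"dp":[0,0,65],"angular":[0,0,0],"fingers":85},{"dp":[0,0,98],"angular":[0,0,0],"fingers":85},{"dp":[0,0,118],"angular":[0,0,0],"fingers":85},{"dp":[0,0,126],"angular":[0,0,0],"fingers":75}]'
python3 -m creep '[{"dp":[0,0,0],"angular":[0,0,0],"fingers":65},{"dp":[0,0,0],"angular":[0,0,0],"fingers":58},{"dp":[0,0,0],"angular":[0,0,0],"fingers":52},{"dp":[0,0,0],"angular":[0,0,0],"fingers":45},{"dp":[0,0,0],"angular":[0,0,0],"fingers":40}]' 40
python3 -m creep '[{"dp":[0,0,0],"angular":[0,0,0],"fingers":40},{"dp":[0,0,0],"angular":[0,0,0],"fingers":40},{"dp":[0,0,0],"angular":[0,0,0],"fingers":40}]' 40
```

```text
clock: 8.62
eef_pos: [500.8, -141.6, 27.1]
tcp_rot: [-3.14, 0.004, 0.001]
contact_force: [-0.8, 0.3, 0.6]
opening: 0.893
clock: 9.03
eef_pos: [503.4, -143.4, 31.5]
tcp_rot: [3.141, -0.003, -0.0]
contact_force: [-0.3, 3.3, 8.8]
opening: 0.573
clock: 9.28
eef_pos: [503.4, -143.4, 31.5]
tcp_rot: [3.141, -0.003, -0.001]
contact_force: [0.5, 2.8, 7.9]
opening: 0.575
```

```bash
python3 -m creep '[{"dp":[0,0,-10],"angular":[0,0,0],"fingers":40},{"dp":[0,0,-35],"angular":[0,0,0],"fingers":40},{"dp":[0,0,-65],"angular":[0,0,0],"fingers":40},{"dp":[0,0,-95],"angular":[0,0,0],"fingers":40},{"dp":[0,0,-125],"angular":[0,0,0],"fingers":40}]'
python3 -m creep '[{"dp":[3,-12,0],"angular":[0,0,0],"fingers":40},{"dp":[10,-40,0],"angular":[0,0,0],"fingers":40},{"dp":[18,-72,0],"angular":[0,0,0],"fingers":40},{"dp":[26,-105,0],"angular":[0,0,0],"fingers":40},{"dp":[35,-138,0],"angular":[0,0,0],"fingers":40}]'
python3 -m creep '[{"dp":[8,-33,0],"angular":[0,0,0],"fingers":40},{"dp":[16,-66,0],"angular":[0,0,0],"fingers":40},{"dp":[25,-99,0],"angular":[0,0,0],"fingers":40},{"dp":[33,-131,0],"angular":[0,0,0],"fingers":40},{"dp":[38,-150,0],"angular":[0,0,0],"fingers":40}]'
python3 -m creep '[{"dp":[1,-6.5,0],"angular":[0,0,0],"fingers":40},{"dp":[1,-6.5,0],"angular":[0,0,0],"fingers":40},{"dp":[1,-6.5,0],"angular":[0,0,0],"fingers":40}]'
```

```text
clock: 9.7
eef_pos: [501.6, -143.4, 157.2]
tcp_rot: [3.141, -0.0, -0.0]
contact_force: [0.5, -0.7, -1.1]
opening: 0.572
clock: 10.12
eef_pos: [536.8, -3.9, 155.4]
tcp_rot: [3.141, -0.001, -0.001]
contact_force: [0.2, -0.4, -1.0]
opening: 0.571
clock: 10.53
eef_pos: [575.4, 147.9, 155.3]
tcp_rot: [-3.141, -0.001, 0.001]
contact_force: [0.3, 0.5, -0.8]
opening: 0.576
clock: 10.78
eef_pos: [575.4, 150.8, 154.8]
tcp_rot: [3.141, 0.001, 0.001]
contact_force: [-0.6, -0.8, -1.4]
opening: 0.575
```

```bash
python3 - <<'E'
from h import *
import cv2
print(r.sense()['eef_pos'])
a=optics.grab_frame('scene')
cv2.imwrite('pics/p3.png',cv2.convertScaleAbs(cv2.resize(a[100:300,180:400],None,fx=3,fy=3),alpha=1.8))
E
```

```text
[575.40415857 150.77003706 154.79126285]
```

View pics/p3.png

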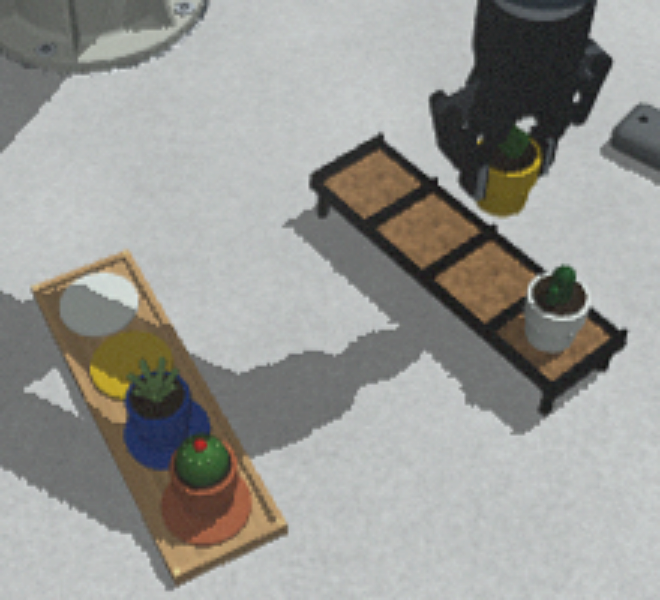

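Yellow is held upright above bay 3. Lowering.

```bash
python3 -m creep '[{"dp":[1,0,20],"angular":[0,0,0],"fingers":40},{"dp":[1,0,45],"angular":[0,0,0],"fingers":40},{"dp":[1,0,70],"angular":[0,0,0],"fingers":40},{"dp":[1,0,85],"angular":[0,0,0],"fingers":40},{"dp":[1,0,92],"angular":[0,0,0],"fingers":40}]'
python3 -m creep '[{"dp":[0,0,1],"angular":[0,0,0],"fingers":40},{"dp":[0,0,2],"angular":[0,0,0],"fingers":40},{"dp":[0,0,3],"angular":[0,0,0],"fingers":40},{"dp":[0,0,4],"angular":[0,0,0],"fingers":40},{"dp":[0,0,4.5],"angular":[0,0,0],"fingers":40}]'
python3 -m creep '[{"dp":[0,0,0.5],"angular":[0,0,0],"fingers":40},{"dp":[0,0,1],"angular":[0,0,0],"fingers":40},{"dp":[0,0,1.3],"angular":[0,0,0],"fingers":40},{"dp":[0,0,1.3],"angular":[0,0,0],"fingers":40}]'
```

```text
clock: 11.25
eef_pos: [575.2, 149.1, 60.6]
tcp_rot: [3.14, 0.004, -0.002]
contact_force: [-0.2, -0.2, -0.7]
opening: 0.577
clock: 11.67
eef_pos: [577.6, 151.2, 59.2]
tcp_rot: [-3.141, -0.001, -0.0]
contact_force: [-0.6, -1.5, -0.9]
opening: 0.572
clock: 12.0
eef_pos: [577.0, 151.2, 57.0]
tcp_rot: [-3.142, -0.0, -0.0]
contact_force: [-0.1, 0.5, -1.5]
opening: 0.577
```

```bash
python3 -m creep '[{"dp":[0,0,0.4],"angular":[0,0,0],"fingers":40},{"dp":[0,0,0.8],"angular":[0,0,0],"fingers":40},{"dp":[0,0,1.2],"angular":[0,0,0],"fingers":40},{"dp":[0,0,1.2],"angular":[0,0,0],"fingers":40}]'
```

```text
clock: 12.33
eef_pos: [577.1, 151.2, 56.5]
tcp_rot: [-3.142, -0.0, -0.0]
contact_force: [-3.1, -0.1, 7.6]
opening: 0.575
```

Contact, 8 N. Releasing, then on to blue at (576.5, -141.6).

```bash
python3 -m creep '[{"dp":[0,0,-0.3],"angular":[0,0,0],"fingers":49},{"dp":[0,0,-0.3],"angular":[0,0,0],"fingers":54},{"dp":[0,0,-0.3],"angular":[0,0,0],"fingers":62},{"dp":[0,0,-0.3],"angular":[0,0,0],"fingers":75},{"dp":[0,0,-0.3],"angular":[0,0,0],"fingers":85}]'
python3 -m creep '[{"dp":[0,0,0],"angular":[0,0,0],"fingers":85},{"dp":[0,0,-10],"angular":[0,0,0],"fingers":85},{"dp":[0,0,-40],"angular":[0,0,0],"fingers":85},{"dp":[0,0,-75],"angular":[0,0,0],"fingers":85},{"dp":[0,0,-100],"angular":[0,0,0],"fingers":85}]'
python3 -m creep '[{"dp":[0,17,0],"angular":[0,0,0],"fingers":85},{"dp":[0,50,0],"angular":[0,0,0],"fingers":85},{"dp":[0,84,0],"angular":[0,0,0],"fingers":85},{"dp":[0,118,0],"angular":[0,0,0],"fingers":85},{"dp":[0,150,0],"angular":[0,0,0],"fingers":85}]'
python3 -m creep '[{"dp":[0,34,0],"angular":[0,0,0],"fingers":85},{"dp":[0,68,0],"angular":[0,0,0],"fingers":85},{"dp":[0,102,0],"angular":[0,0,0],"fingers":85},{"dp":[0,130,0],"angular":[0,0,0],"fingers":85},{"dp":[0,142.5,0],"angular":[0,0,0],"fingers":85}]'
python3 -m creep '[{"dp":[0,0,0],"angular":[0,0,0],"fingers":85},{"dp":[0,0,0],"angular":[0,0,0],"fingers":85},{"dp":[0,0,0],"angular":[0,0,0],"fingers":85}]'
python3 - <<'E'
from h import *
import cv2
print(r.sense()['eef_pos'])
a=optics.grab_frame('scene')
cv2.imwrite('pics/p4.png',cv2.convertScaleAbs(cv2.resize(a[100:300,180:400],None,fx=3,fy=3),alpha=1.8))
E
```

```text
clock: 12.75
eef_pos: [577.0, 151.2, 56.0]
tcp_rot: [3.142, 0.0, -0.0]
contact_force: [-0.2, 0.0, 0.3]
opening: 0.974
clock: 13.17
eef_pos: [577.5, 151.3, 159.0]
tcp_rot: [-3.141, -0.001, -0.0]
contact_force: [1.1, 0.2, 1.0]
opening: 0.995
clock: 13.58
eef_pos: [576.9, -0.3, 157.1]
tcp_rot: [3.141, -0.001, 0.0]
contact_force: [0.2, 0.1, -0.8]
opening: 0.999
clock: 14.0
eef_pos: [576.9, -144.6, 156.9]
tcp_rot: [3.141, -0.001, -0.002]
contact_force: [0.4, 0.6, 0.0]
opening: 0.996
clock: 14.25
eef_pos: [576.9, -140.3, 156.2]
tcp_rot: [-3.141, 0.0, 0.0]
contact_force: [0.2, -0.5, 0.6]
opening: 0.996
[ 576.88761223 -140.25260594  156.23712966]
```

View pics/p4.png

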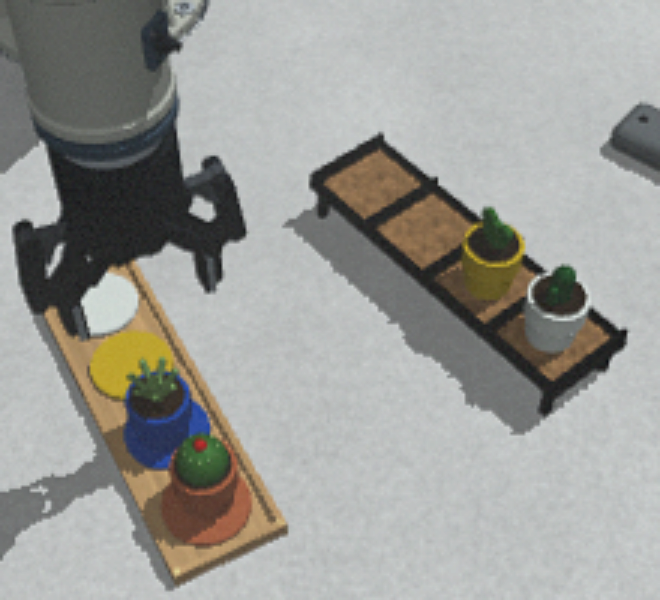

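Yellow is upright in bay 3 (crop (492,265)). Now blue.

```bash
python3 -m creep '[{"dp":[0,0,30],"angular":[0,0,0],"fingers":85},{"dp":[0,0,65],"angular":[0,0,0],"fingers":85},{"dp":[0,0,98],"angular":[0,0,0],"fingers":85},{"dp":[0,0,118],"angular":[0,0,0],"fingers":85},{"dp":[0,0,126],"angular":[0,0,0],"fingers":75}]'
python3 -m creep '[{"dp":[0,0,0],"angular":[0,0,0],"fingers":65},{"dp":[0,0,0],"angular":[0,0,0],"fingers":58},{"dp":[0,0,0],"angular":[0,0,0],"fingers":52},{"dp":[0,0,0],"angular":[0,0,0],"fingers":45},{"dp":[0,0,0],"angular":[0,0,0],"fingers":40}]' 40
python3 -m creep '[{"dp":[0,0,0],"angular":[0,0,0],"fingers":40},{"dp":[0,0,0],"angular":[0,0,0],"fingers":40},{"dp":[0,0,0],"angular":[0,0,0],"fingers":40}]' 40
python3 -m creep '[{"dp":[0,0,-10],"angular":[0,0,0],"fingers":40},{"dp":[0,0,-35],"angular":[0,0,0],"fingers":40},{"dp":[0,0,-65],"angular":[0,0,0],"fingers":40},{"dp":[0,0,-95],"angular":[0,0,0],"fingers":40},{"dp":[0,0,-125],"angular":[0,0,0],"fingers":40}]'
```

```text
clock: 14.72
eef_pos: [574.9, -139.3, 27.0]
tcp_rot: [-3.14, 0.005, 0.001]
contact_force: [-1.2, -0.1, -0.6]
opening: 0.885
clock: 15.13
eef_pos: [578.4, -141.4, 32.0]
tcp_rot: [3.141, -0.003, -0.0]
contact_force: [0.4, 0.3, 7.6]
opening: 0.576
clock: 15.38
eef_pos: [578.4, -141.5, 32.0]
tcp_rot: [3.141, -0.003, -0.0]
contact_force: [-0.6, 1.9, 7.4]
opening: 0.571
clock: 15.8
eef_pos: [576.5, -141.3, 157.3]
tcp_rot: [3.142, -0.0, -0.0]
contact_force: [0.4, -1.0, -2.0]
opening: 0.573
```

```bash
python3 -m creep '[{"dp":[-3,-12,0],"angular":[0,0,0],"fingers":40},{"dp":[-10,-40,0],"angular":[0,0,0],"fingers":40},{"dp":[-18,-72,0],"angular":[0,0,0],"fingers":40},{"dp":[-26,-105,0],"angular":[0,0,0],"fingers":40},{"dp":[-36,-138,0],"angular":[0,0,0],"fingers":40}]'
python3 -m creep '[{"dp":[-9,-33,0],"angular":[0,0,0],"fingers":40},{"dp":[-18,-66,0],"angular":[0,0,0],"fingers":40},{"dp":[-27,-99,0],"angular":[0,0,0],"fingers":40},{"dp":[-33,-125,0],"angular":[0,0,0],"fingers":40},{"dp":[-36,-139,0],"angular":[0,0,0],"fingers":40}]'
python3 -m creep '[{"dp":[0,0,0],"angular":[0,0,0],"fingers":40},{"dp":[0,0,0],"angular":[0,0,0],"fingers":40},{"dp":[0,0,0],"angular":[0,0,0],"fingers":40}]'
python3 - <<'E'
from h import *
import cv2
a=optics.grab_frame('scene')
cv2.imwrite('pics/p5.png',cv2.convertScaleAbs(cv2.resize(a[100:300,180:400],None,fx=3,fy=3),alpha=1.8))
E
```

```text
clock: 16.22
eef_pos: [540.3, -2.1, 155.5]
tcp_rot: [-3.142, -0.001, -0.001]
contact_force: [-0.5, 0.5, -1.8]
opening: 0.57
clock: 16.63
eef_pos: [503.5, 138.4, 155.4]
tcp_rot: [-3.141, 0.0, 0.001]
contact_force: [-0.5, -0.3, -1.8]
opening: 0.572
clock: 16.88
eef_pos: [504.8, 135.2, 155.2]
tcp_rot: [3.141, -0.0, 0.0]
contact_force: [0.0, -0.9, -2.6]
opening: 0.573
```

View pics/p5.png

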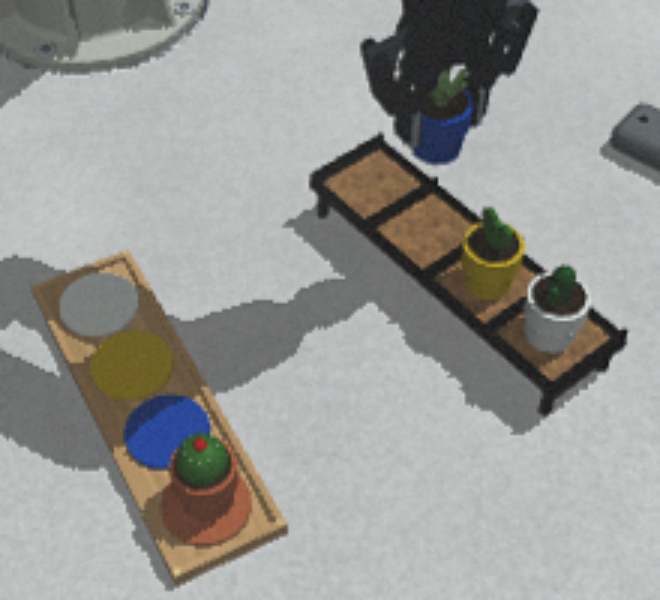

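Blue is held upright over bay 2. Lowering.

```bash
python3 -m creep '[{"dp":[0,0,20],"angular":[0,0,0],"fingers":40},{"dp":[0,0,45],"angular":[0,0,0],"fingers":40},{"dp":[0,0,70],"angular":[0,0,0],"fingers":40},{"dp":[0,0,85],"angular":[0,0,0],"fingers":40},{"dp":[0,0,92],"angular":[0,0,0],"fingers":40}]'
python3 -m creep '[{"dp":[0,0,1],"angular":[0,0,0],"fingers":40},{"dp":[0,0,2],"angular":[0,0,0],"fingers":40},{"dp":[0,0,3],"angular":[0,0,0],"fingers":40},{"dp":[0,0,4],"angular":[0,0,0],"fingers":40},{"dp":[0,0,4.5],"angular":[0,0,0],"fingers":40}]'
python3 -m creep '[{"dp":[0,0,0.5],"angular":[0,0,0],"fingers":40},{"dp":[0,0,1],"angular":[0,0,0],"fingers":40},{"dp":[0,0,1.3],"angular":[0,0,0],"fingers":40},{"dp":[0,0,1.3],"angular":[0,0,0],"fingers":40}]'
```

```text
clock: 17.35
eef_pos: [503.8, 134.2, 61.0]
tcp_rot: [3.141, 0.003, -0.002]
contact_force: [-0.5, -0.2, -1.9]
opening: 0.574
clock: 17.77
eef_pos: [505.6, 135.8, 59.4]
tcp_rot: [-3.141, -0.001, -0.0]
contact_force: [0.3, 0.9, -1.9]
opening: 0.571
clock: 18.1
eef_pos: [505.0, 135.7, 57.3]
tcp_rot: [-3.142, -0.0, -0.0]
contact_force: [-0.5, -0.6, -2.1]
opening: 0.571
```

```bash
python3 -m creep '[{"dp":[0,0,0.4],"angular":[0,0,0],"fingers":40},{"dp":[0,0,0.8],"angular":[0,0,0],"fingers":40},{"dp":[0,0,1.2],"angular":[0,0,0],"fingers":40},{"dp":[0,0,1.2],"angular":[0,0,0],"fingers":40}]'
```

```text
clock: 18.43
eef_pos: [505.1, 135.7, 57.0]
tcp_rot: [-3.142, -0.0, -0.0]
contact_force: [-4.2, -0.9, 12.1]
opening: 0.572
```

```bash
python3 -m creep '[{"dp":[0,0,-0.3],"angular":[0,0,0],"fingers":49},{"dp":[0,0,-0.3],"angular":[0,0,0],"fingers":54},{"dp":[0,0,-0.3],"angular":[0,0,0],"fingers":62},{"dp":[0,0,-0.3],"angular":[0,0,0],"fingers":75},{"dp":[0,0,-0.3],"angular":[0,0,0],"fingers":85}]'
python3 -m creep '[{"dp":[0,0,0],"angular":[0,0,0],"fingers":85},{"dp":[0,0,-10],"angular":[0,0,0],"fingers":85},{"dp":[0,0,-40],"angular":[0,0,0],"fingers":85},{"dp":[0,0,-75],"angular":[0,0,0],"fingers":85},{"dp":[0,0,-100],"angular":[0,0,0],"fingers":85}]'
python3 -m creep '[{"dp":[8,15,0],"angular":[0,0,0],"fingers":85},{"dp":[24,45,0],"angular":[0,0,0],"fingers":85},{"dp":[40,75,0],"angular":[0,0,0],"fingers":85},{"dp":[57,107,0],"angular":[0,0,0],"fingers":85},{"dp":[74,139,0],"angular":[0,0,0],"fingers":85}]'
python3 -m creep '[{"dp":[17,32,0],"angular":[0,0,0],"fingers":85},{"dp":[34,64,0],"angular":[0,0,0],"fingers":85},{"dp":[51,96,0],"angular":[0,0,0],"fingers":85},{"dp":[64,122,0],"angular":[0,0,0],"fingers":85},{"dp":[72,136,0],"angular":[0,0,0],"fingers":85}]'
python3 -m creep '[{"dp":[0,0,0],"angular":[0,0,0],"fingers":85},{"dp":[0,0,0],"angular":[0,0,0],"fingers":85},{"dp":[0,0,0],"angular":[0,0,0],"fingers":85}]'
python3 - <<'E'
from h import *
import cv2
a=optics.grab_frame('scene')
cv2.imwrite('pics/p6.png',cv2.convertScaleAbs(cv2.resize(a[100:300,180:400],None,fx=3,fy=3),alpha=1.8))
E
```

```text
clock: 18.85
eef_pos: [505.1, 135.7, 56.3]
tcp_rot: [-3.142, -0.0, -0.0]
contact_force: [-0.7, 0.3, 0.6]
opening: 0.976
clock: 19.27
eef_pos: [505.4, 135.8, 159.2]
tcp_rot: [-3.141, -0.001, -0.0]
contact_force: [0.8, 0.7, -0.3]
opening: 0.995
clock: 19.68
eef_pos: [579.6, -4.7, 157.4]
tcp_rot: [-3.142, -0.001, 0.0]
contact_force: [0.6, 0.2, -0.5]
opening: 0.99
clock: 20.1
eef_pos: [652.2, -142.7, 157.2]
tcp_rot: [3.141, -0.001, -0.002]
contact_force: [-0.4, 0.1, 0.5]
opening: 0.99
clock: 20.35
eef_pos: [650.4, -138.6, 156.6]
tcp_rot: [-3.141, 0.001, -0.0]
contact_force: [0.2, -0.2, -0.6]
opening: 0.999
```

View pics/p6.png

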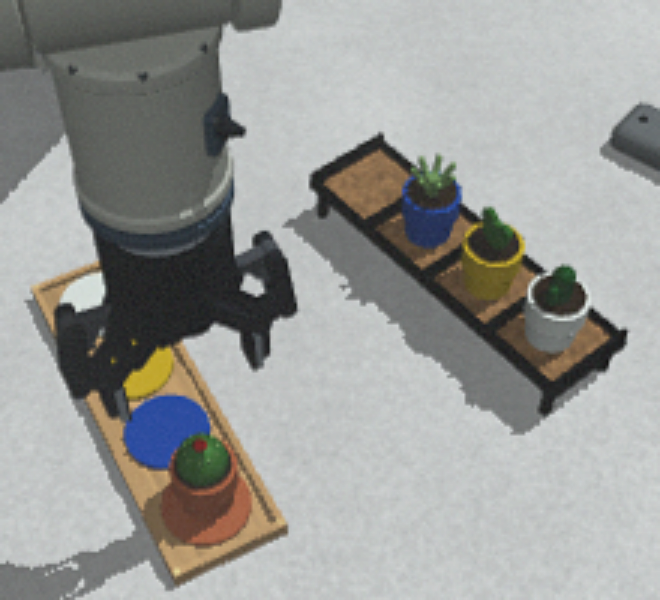

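Blue is upright in bay 2 (crop (432,215)). Last pot: terracotta.

```bash
python3 -m creep '[{"dp":[0,0,30],"angular":[0,0,0],"fingers":85},{"dp":[0,0,65],"angular":[0,0,0],"fingers":85},{"dp":[0,0,98],"angular":[0,0,0],"fingers":85},{"dp":[0,0,118],"angular":[0,0,0],"fingers":85},{"dp":[0,0,126],"angular":[0,0,0],"fingers":75}]'
python3 -m creep '[{"dp":[0,0,0],"angular":[0,0,0],"fingers":65},{"dp":[0,0,0],"angular":[0,0,0],"fingers":58},{"dp":[0,0,0],"angular":[0,0,0],"fingers":52},{"dp":[0,0,0],"angular":[0,0,0],"fingers":45},{"dp":[0,0,0],"angular":[0,0,0],"fingers":40}]' 40
python3 -m creep '[{"dp":[0,0,0],"angular":[0,0,0],"fingers":40},{"dp":[0,0,0],"angular":[0,0,0],"fingers":40},{"dp":[0,0,0],"angular":[0,0,0],"fingers":40}]' 40
python3 -m creep '[{"dp":[0,0,-10],"angular":[0,0,0],"fingers":40},{"dp":[0,0,-35],"angular":[0,0,0],"fingers":40},{"dp":[0,0,-65],"angular":[0,0,0],"fingers":40},{"dp":[0,0,-95],"angular":[0,0,0],"fingers":40},{"dp":[0,0,-125],"angular":[0,0,0],"fingers":40}]'
```

```text
clock: 20.82
eef_pos: [648.3, -137.6, 27.2]
tcp_rot: [-3.14, 0.005, 0.001]
contact_force: [-1.5, 0.4, -0.4]
opening: 0.887
clock: 21.23
eef_pos: [652.4, -139.3, 32.6]
tcp_rot: [3.141, -0.003, -0.0]
contact_force: [-0.6, 2.8, 7.0]
opening: 0.572
clock: 21.48
eef_pos: [652.4, -139.3, 32.6]
tcp_rot: [3.141, -0.003, -0.0]
contact_force: [-0.5, 2.6, 7.6]
opening: 0.573
clock: 21.9
eef_pos: [650.6, -139.5, 157.5]
tcp_rot: [3.141, -0.0, -0.0]
contact_force: [0.6, 0.2, -2.6]
opening: 0.571
```

```bash
python3 -m creep '[{"dp":[-10,-12,0],"angular":[0,0,0],"fingers":40},{"dp":[-30,-36,0],"angular":[0,0,0],"fingers":40},{"dp":[-52,-62,0],"angular":[0,0,0],"fingers":40},{"dp":[-75,-89,0],"angular":[0,0,0],"fingers":40},{"dp":[-98,-116,0],"angular":[0,0,0],"fingers":40}]'
python3 -m creep '[{"dp":[-23,-27,0],"angular":[0,0,0],"fingers":40},{"dp":[-46,-54,0],"angular":[0,0,0],"fingers":40},{"dp":[-69,-81,0],"angular":[0,0,0],"fingers":40},{"dp":[-90,-106,0],"angular":[0,0,0],"fingers":40},{"dp":[-107,-127,0],"angular":[0,0,0],"fingers":40}]'
python3 -m creep '[{"dp":[-10,-12,0],"angular":[0,0,0],"fingers":40},{"dp":[-13,-16,0],"angular":[0,0,0],"fingers":40},{"dp":[-13,-16,0],"angular":[0,0,0],"fingers":40},{"dp":[-13,-16,0],"angular":[0,0,0],"fingers":40},{"dp":[-13,-16,0],"angular":[0,0,0],"fingers":40}]'
python3 - <<'E'
from h import *
import cv2
a=optics.grab_frame('scene')
cv2.imwrite('pics/p7.png',cv2.convertScaleAbs(cv2.resize(a[80:280,180:400],None,fx=3,fy=3),alpha=1.8))
E
```

```text
clock: 22.32
eef_pos: [551.8, -22.7, 156.3]
tcp_rot: [3.141, -0.001, -0.001]
contact_force: [1.1, 0.7, -2.2]
opening: 0.575
clock: 22.73
eef_pos: [444.3, 104.8, 156.3]
tcp_rot: [-3.141, -0.001, -0.0]
contact_force: [0.3, 0.8, -1.0]
opening: 0.572
clock: 23.15
eef_pos: [433.9, 119.1, 155.8]
tcp_rot: [3.142, -0.001, -0.001]
contact_force: [-0.2, -0.3, -1.5]
opening: 0.569
```

View pics/p7.png

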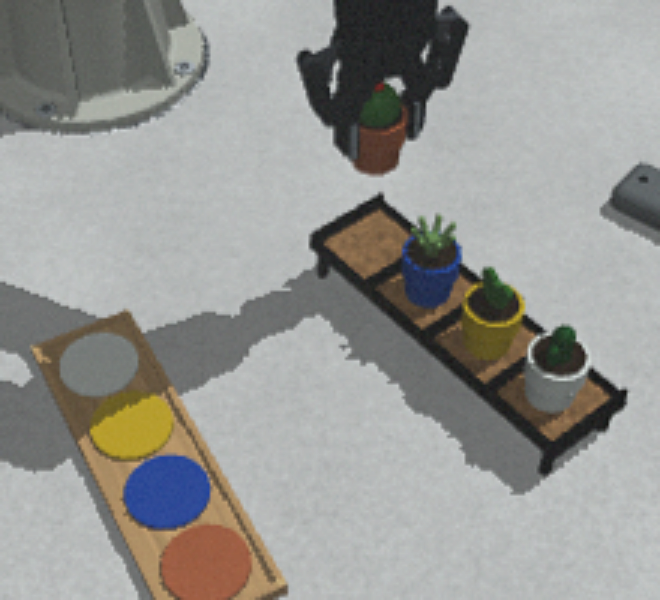

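Terracotta is held upright over the near bay. Lowering, with a 1 mm correction in x.

```bash
python3 -m creep '[{"dp":[-1,0,20],"angular":[0,0,0],"fingers":40},{"dp":[-1,0,45],"angular":[0,0,0],"fingers":40},{"dp":[-1,0,70],"angular":[0,0,0],"fingers":40},{"dp":[-1,0,85],"angular":[0,0,0],"fingers":40},{"dp":[-1,0,92],"angular":[0,0,0],"fingers":40}]'
python3 -m creep '[{"dp":[0,0,1],"angular":[0,0,0],"fingers":40},{"dp":[0,0,2],"angular":[0,0,0],"fingers":40},{"dp":[0,0,3],"angular":[0,0,0],"fingers":40},{"dp":[0,0,4],"angular":[0,0,0],"fingers":40},{"dp":[0,0,4.5],"angular":[0,0,0],"fingers":40}]'
python3 -m creep '[{"dp":[0,0,0.5],"angular":[0,0,0],"fingers":40},{"dp":[0,0,1],"angular":[0,0,0],"fingers":40},{"dp":[0,0,1.3],"angular":[0,0,0],"fingers":40},{"dp":[0,0,1.3],"angular":[0,0,0],"fingers":40}]'
```

```text
clock: 23.62
eef_pos: [431.3, 118.7, 61.4]
tcp_rot: [3.141, 0.003, -0.001]
contact_force: [-0.5, 0.2, -2.6]
opening: 0.568
clock: 24.03
eef_pos: [432.6, 119.8, 59.6]
tcp_rot: [-3.141, -0.001, -0.0]
contact_force: [-0.3, -0.5, -2.2]
opening: 0.574
clock: 24.37
eef_pos: [432.0, 119.8, 57.7]
tcp_rot: [-3.142, -0.0, -0.0]
contact_force: [0.2, 0.4, -1.8]
opening: 0.574
```

```bash
python3 -m creep '[{"dp":[0,0,0.4],"angular":[0,0,0],"fingers":40},{"dp":[0,0,0.8],"angular":[0,0,0],"fingers":40},{"dp":[0,0,1.2],"angular":[0,0,0],"fingers":40},{"dp":[0,0,1.2],"angular":[0,0,0],"fingers":40}]'
```

```text
clock: 24.7
eef_pos: [432.1, 119.8, 57.4]
tcp_rot: [-3.142, -0.0, -0.0]
contact_force: [-5.2, -0.2, 19.2]
opening: 0.572
```

Contact. Releasing, rising, and backing off to the side for a last look.

```bash
python3 -m creep '[{"dp":[0,0,-0.7],"angular":[0,0,0],"fingers":48},{"dp":[0,0,-0.7],"angular":[0,0,0],"fingers":52},{"dp":[0,0,-0.7],"angular":[0,0,0],"fingers":60},{"dp":[0,0,-0.7],"angular":[0,0,0],"fingers":75},{"dp":[0,0,-0.7],"angular":[0,0,0],"fingers":85}]'
python3 -m creep '[{"dp":[0,0,0],"angular":[0,0,0],"fingers":85},{"dp":[0,0,-10],"angular":[0,0,0],"fingers":85},{"dp":[0,0,-40],"angular":[0,0,0],"fingers":85},{"dp":[0,0,-75],"angular":[0,0,0],"fingers":85},{"dp":[0,0,-110],"angular":[0,0,0],"fingers":85}]'
python3 -m creep '[{"dp":[0,15,0],"angular":[0,0,0],"fingers":85},{"dp":[0,45,0],"angular":[0,0,0],"fingers":85},{"dp":[0,80,0],"angular":[0,0,0],"fingers":85},{"dp":[0,115,0],"angular":[0,0,0],"fingers":85},{"dp":[0,150,0],"angular":[0,0,0],"fingers":85}]'
python3 -m creep '[{"dp":[0,33,0],"angular":[0,0,0],"fingers":85},{"dp":[0,65,0],"angular":[0,0,0],"fingers":85},{"dp":[0,98,0],"angular":[0,0,0],"fingers":85},{"dp":[0,120,0],"angular":[0,0,0],"fingers":85},{"dp":[0,120,0],"angular":[0,0,0],"fingers":85}]'
python3 -m creep '[{"dp":[0,0,0],"angular":[0,0,0],"fingers":85},{"dp":[0,0,0],"angular":[0,0,0],"fingers":85},{"dp":[0,0,0],"angular":[0,0,0],"fingers":85}]'
python3 - <<'E'
from h import *
import cv2
a=optics.grab_frame('scene');b=optics.grab_frame('top')
cv2.imwrite('pics/f1.png',cv2.convertScaleAbs(cv2.resize(a[60:310,80:430],None,fx=2.2,fy=2.2),alpha=1.7))
cv2.imwrite('pics/f2.png',cv2.convertScaleAbs(b,alpha=1.6))
cv2.imwrite('pics/f3.png',cv2.convertScaleAbs(cv2.resize(b[135:285,165:265],None,fx=4,fy=4),alpha=1.6))
E
```

```text
clock: 25.12
eef_pos: [432.1, 119.7, 57.0]
tcp_rot: [-3.142, -0.0, -0.0]
contact_force: [0.4, 0.6, 0.5]
opening: 0.958
clock: 25.53
eef_pos: [431.2, 119.5, 168.6]
tcp_rot: [3.141, 0.002, -0.0]
contact_force: [0.3, -0.7, -0.3]
opening: 0.995
clock: 25.95
eef_pos: [431.8, -31.6, 168.0]
tcp_rot: [3.142, -0.001, 0.001]
contact_force: [-0.0, 0.8, 0.5]
opening: 1.0
clock: 26.37
eef_pos: [432.3, -153.8, 168.0]
tcp_rot: [3.14, -0.001, -0.003]
contact_force: [-0.2, 0.9, 0.6]
opening: 0.995
clock: 26.62
eef_pos: [431.8, -149.5, 167.3]
tcp_rot: [-3.141, 0.0, 0.0]
contact_force: [-0.0, 0.5, 0.1]
opening: 0.996
```

View pics/f1.png

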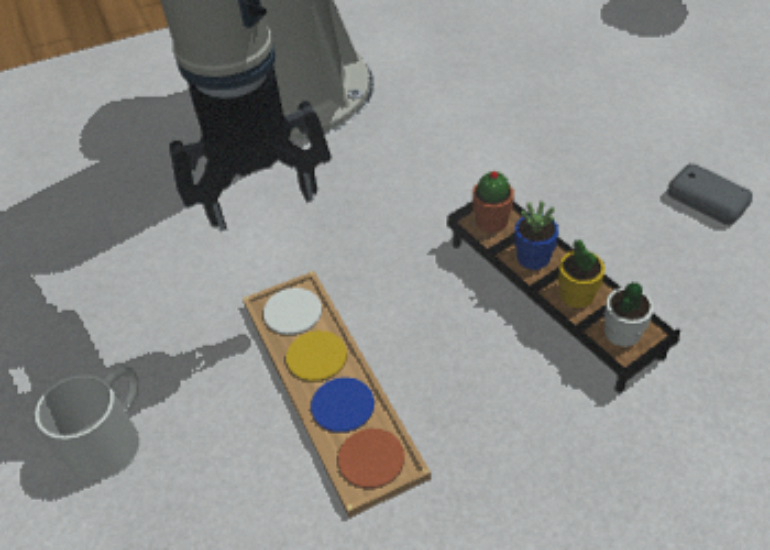

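View pics/f2.png

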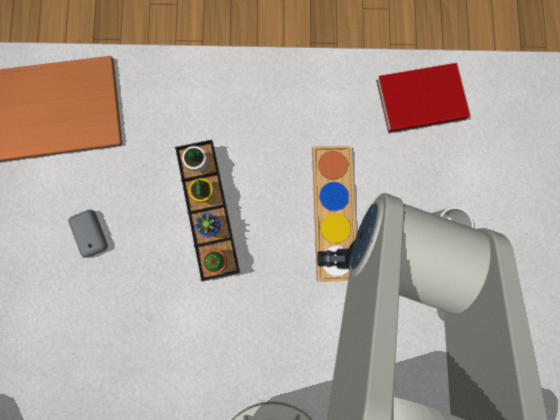

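View pics/f3.png

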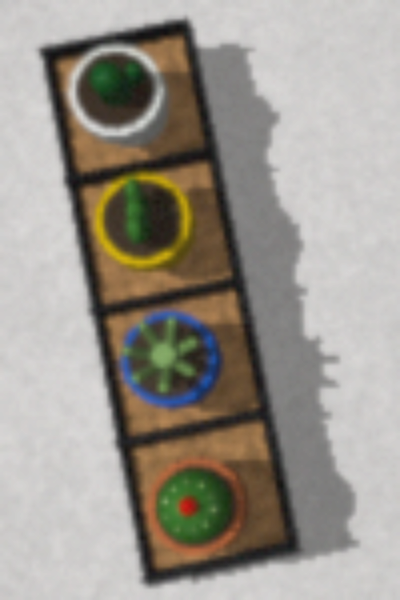

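All four pots stand upright in the right bays in both views. Top-view pixels: white (195,157), yellow (201,190), blue (207,225), terracotta (213,261). Mug and mouse have not moved, and the gripper is clear.

```bash
python3 -c "
from rig import r
print(r.sign_off())"
```

```text
the job is handed in; nothing more can be done
None
```

All four pots are in the rack in reverse order: white in the farthest bay, then yellow, blue and terracotta in the nearest. The job was handed in at about 27 s on the robot's clock.

- **Setting down:** Each pot was lowered in half-millimetre steps until it touched the cork. The readings at set-down were about 8 to 19 N, and I then opened the gripper and lifted it clear.
- **Final check:** The last pictures from both cameras show every pot upright inside its own bay. The mug and mouse look to be where they were, though the arm partly hides the mug in the top view. The open gripper was in free space, with no contact force on it.
- **Disagreement:** The two cameras disagreed by about 4 mm in x, so I used their average. The gripper's appearance above the white pot agreed with that average. The error is small next to the roughly 10 mm of clearance around a pot in its bay.

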